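# Show the six-sided leaded panel to the inspection camera

## Task

Take the six-sided leaded glass panel out of its slotted wooden stand and hold it up in the air for the inspection camera: centred on the line of sight, halfway between the lens and the lamp, its face square across that sloping line (so the panel leans with it) and its upper edge level. Do not bump the camera or the lamp, leave the other two panels, the jar and the brush where they are, and finish while still holding the panel there, still and in the gripper alone.

Things in the scene. Friction and masses are not known exactly. Their poses are not given: they have to be found in the camera images.
- hexagon_center (a point): centre of the six-sided leaded panel (amber glass, lead rim, 10 mm thick), a regular hexagon 90 mm across flats, level 52 mm flat edges at top and bottom. On edge in a wooden stand's slot, 22 mm deep in it; the stand's top is 23 mm below this centre. x = normal of its face (both faces alike), y = level along its width, z = up in its plane. 110 to 225 g.
- head: head of the fixed inspection rig; this origin is the inspection spot, midway between lens and lamp, 170 mm above the bench, open from above. x = line of sight from lamp to lens, rising 20 degrees; y = level, across it; z = square to both, 20 degrees off vertical, leaning away from the lens. A bar joins lens and lamp below, its top 78 mm under the spot along z.
- lens (a point): centre of the front of the camera's round lens, 42 mm across, 120 mm from the spot; behind it a grey camera body 56 mm wide, 50 mm high, ending 85 mm behind the lens front
- lamp (a point): centre of the white face of the lamp, a flat plate 110 mm square and 22 mm thick, 120 mm from the spot, facing the lens
- square_center (a point): centre of the square leaded glass panel: amber glass in a grey lead rim, 10 mm thick, standing on edge in the 12.5 mm slot of its own wooden stand; 84 mm square, same axes; leave it alone
- oblong_center (a point): centre of the oblong leaded glass panel: amber glass in a grey lead rim, 10 mm thick, standing on edge in the 12.5 mm slot of its own wooden stand; 64 mm wide, 104 mm high, same axes; leave it alone
- stand_a: the fixed wooden stand that holds the six-sided panel at the start: 70 mm deep (x), 90 mm wide (y), 35 mm high; its slot runs along y through the middle, 12.5 mm wide, 22 mm deep. Origin: centre of the underside; its x is the normal of the panel in it. The other panels' stands are alike.
- jar: flux jar, 56 mm across, 75 mm high, upright on the bench; origin at the centre of its underside; leave it alone
- brush: brush about 190 mm long lying on the bench; leave it alone
Not all that is in view belongs to the job. What is shaped like the part that bears hexagon_center but red or yellow is not meant.

How it is judged:
By the outcome, as a careful person would: the job done as asked, in the order asked, and still so for the second after the job is handed in, while the arm keeps its last pose, push and grip.
It also fails if it takes over 37 s, if anything falls off the work surface, if the arm or the gripper's body presses on something with over 40 N, if the wrist force passes 120 N, or if a joint passes its speed limit or range.

## Robot

A 6-joint arm with a two-finger parallel gripper is mounted at the origin on the work surface. World frame = base frame: x ahead of the robot, y to its left, z up, the work surface at z = 0. Lengths are in m, angles in rad, forces in N, time in s.
With the tool pointing down it reaches from about 0.275 to 0.875 m from the base axis. Payload 12.5 kg.
Tool frame: the origin (TCP) lies midway between the tips of the shut fingers; the grasp point (between the pads) lies 19 mm behind it; z points along the fingers, y is the line along which they close (so a half turn about z gives the same grasp; the last joint's range is limited). The gripper opens to 85 mm and grips with 20 to 120 N. Pads are 22 mm wide; open, the fingers measure 114 mm over their backs; the gripper's body (76 mm by 85 mm) begins 54 mm behind the grasp point. The pads swing forward as they close: fully open they stand 13 mm farther back than shut.
Start: joints at [1.016, 0.351, 1.652, -0, 1.139, -0.085], TCP at [0.249, 0.49, 0.231] pointing down, gripper open.
Joint ranges: [-2.75, 2.75], [-0.79, 2.1], [0.01, 2.65], [-1.57, 4.71], [0.07, 3.14], [-2.87, 2.87]. Speed limits (rad/s): [2.22, 2.22, 2.79, 3.14, 3.14, 3.14].

## Interface

Orientations are given as a unit quaternion [w, x, y, z].
In Python, from cell import * gives the robot as it stands. The module is installed in compiled form; this text tells all that it offers.
- The arm moves only by the tool drive_tool, never from a script. Its argument "rows" is a list of rows, each a list of 4 numbers: the shift along the tool's x, y, z in mm, then the turn about the tool's z in rad. In form: [[x, y, z, turn], ...]. A call has 1 to 20 rows; each row shifts and turns the commanded pose from where the row before left it, along the tool's axes as they then stand; what a row does not reach is not made up. A row lasts 1/8 s, in which the tool goes at most 62.5 mm and 10.7 degrees, less where a joint would pass 70% of its speed; a pose out of reach is approached as far as the arm can. A call is refused whole if a number of a shift passes 62.5 or a number of a turn 0.188, either way. A call with a gripper value outside its range is refused whole. "claw" is the gripper's target within -1 to 1 (fully open at 1, half-way at 0, shut at -1), set as the call begins (left out, the last holds). The fingers move at their own pace and stop on an object; "force" is the grip in N (left out, the last holds). Time passes only in rows, so rows that do not move let the fingers close. It gives the time, the measured TCP pose, the force, the opening and the grip force at its end, in the units of the state.
- read_state(): the state, without advancing time (a new reading comes with each control period).
- camera(name): name is "scene" or "side" or "wrist"; returns the picture (384x512x3 uint8, red, green, blue); there is no depth.
- camera_params(name): a dict with "fx", "fy", "cx", "cy" (pixels), "T" (4x4, takes a point from camera to world coordinates); the wrist camera has in their place "hand_eye" (4x4, takes a point from camera to tool coordinates, whose origin is the TCP and whose axes are the flange's). Camera axes: x right, y down, z forward; pixel columns grow to the right and rows downward; lengths in m; the calibration is good to about 2 mm. A picture is of the moment at which its call begins: read the wrist's pose just before it. camera_params takes no time and is no camera call.
- sign_off(): hands the job in; it is judged then, once.
The state is a dict: "time_s": time; "qpos": joint angles; "joint_vel": joint speeds; "effort": joint torques, N m; "tool_pos": TCP position; "eef_rot": TCP orientation; "contact_force": force on the tool from outside, world axes, zero at the start; "torque": the same for the moment, N m; "finger_gap": finger opening in m; "finger_force": force on a finger pad.
Only numpy, scipy, OpenCV 4.12 (cv2) and the standard library are available. Lean on these libraries where they do the work, as an engineer would, in place of code of your own. Each camera call takes 0.05 s, during which the arm holds its last target. There are 200 camera calls.

## Working session

There is one attempt and no reset: what is moved stays moved. The work goes in short steps, Python scripts to look and compute and a tool call to move; the robot and the scene stay as the last step left them, time stands still between calls to the robot, and variables do not carry over. Pictures are saved under pics/ and viewed, at most 12 in all, crops included, and the job is handed in when it is done.

Besides the shell and the picture viewer there is one more tool, called after ">>>" by a JSON object that holds its "fn" and its "kwargs", one argument or row to a line. drive_tool: Moves the arm, as the interface text tells. Its arguments: {"type":"object","properties":{"rows":{"type":"array","items":{"type":"array","items":{"type":"number"}}},"claw":{"type":"number"},"force":{"type":"number"}},"required":["rows"]}

```bash
mkdir -p pics
python3 - <<'E'
from cell import *
import cv2,numpy as np
np.set_printoptions(precision=4,suppress=True)
for n in ["scene","side"]:
    im=camera(n); cv2.imwrite(f"pics/{n}0.png",im[:,:,::-1]); p=camera_params(n)
    print(n,{k:np.array(v) for k,v in p.items()})
print(camera_params("wrist")); print(read_state())
E
```

```text
scene {'fx': array(376.3986), 'fy': array(376.3986), 'cx': array(261.6807), 'cy': array(188.9813), 'T': array([[ 0.8385,  0.3722, -0.3981,  0.9749],
       [ 0.545 , -0.5773,  0.608 , -0.6268],
       [-0.0035, -0.7267, -0.6869,  0.8913],
       [ 0.    ,  0.    ,  0.    ,  1.    ]])}
side {'fx': array(494.2226), 'fy': array(494.2226), 'cx': array(244.1587), 'cy': array(194.9555), 'T': array([[ 0.7231, -0.3931,  0.568 , -0.3039],
       [-0.6906, -0.3905,  0.6088, -0.9022],
       [-0.0175, -0.8325, -0.5538,  0.9875],
       [ 0.    ,  0.    ,  0.    ,  1.    ]])}
{'fx': 288.746144464441, 'fy': 288.746144464441, 'cx': 259.1590766124722, 'cy': 192.90382643564044, 'hand_eye': array([[ 0.0002, -0.9484, -0.317 ,  0.0817],
       [ 1.    ,  0.0003, -0.    , -0.0004],
       [ 0.0001, -0.317 ,  0.9484, -0.142 ],
       [ 0.    ,  0.    ,  0.    ,  1.    ]])}
{'time_s': 0.1, 'qpos': array([ 1.0164,  0.3512,  1.6523, -0.    ,  1.1391, -0.0846]), 'joint_vel': array([ 0.0001, -0.0003, -0.0012,  0.0005,  0.0012, -0.001 ]), 'effort': array([  0.0005, -50.6819, -29.1884,  -0.0002,   0.0026,   0.    ]), 'tool_pos': array([0.2488, 0.4902, 0.2308]), 'eef_rot': array([-0.0001,  0.2327,  0.9725, -0.0005]), 'contact_force': array([-0.2364,  0.2854,  0.039 ]), 'torque': array([-0.0361,  0.0191, -0.011 ]), 'finger_force': 0.0, 'finger_gap': 0.08535810178236597}
```

View pics/scene0.png

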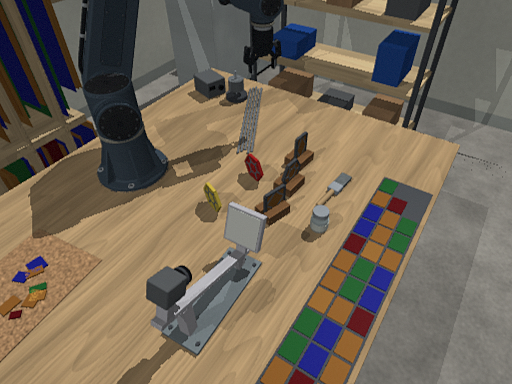

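View pics/side0.png

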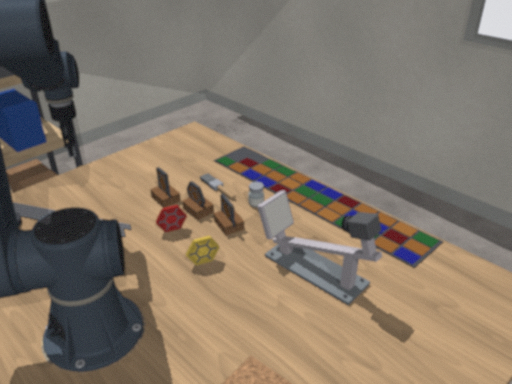

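The scene view shows the rig with lamp at (245,228) and lens at (182,275). Three stands with panels sit at (272,203), (291,177) and (300,148). The red hexagon at (254,166) and yellow one at (212,196) are decoys. In the side view the stands are at (165,190), (197,203) and (228,217). Next I'll enlarge both.

Run:
```python
import cv2,numpy as np
a=cv2.imread("pics/scene0.png");b=cv2.imread("pics/side0.png")
r=lambda im,x,y,w,h,s:cv2.resize(im[y:y+h,x:x+w],None,fx=s,fy=s,interpolation=cv2.INTER_CUBIC)
A=r(a,235,120,100,110,4);B=r(b,140,155,110,110,3.6)[:440,:396]
m=np.zeros((440,800,3),np.uint8);m[:A.shape[0],:400]=A;m[:B.shape[0],402:402+B.shape[1]]=B
cv2.imwrite("pics/m1.png",m)
A=r(a,140,190,140,170,3.4);B=r(b,240,180,150,130,2.1)
m=np.zeros((580,800,3),np.uint8);m[:A.shape[0],:A.shape[1]]=A;m[:B.shape[0],480:480+B.shape[1]]=B[:,:320]
cv2.imwrite("pics/m2.png",m)
```

```text
(no output)
```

View pics/m1.png

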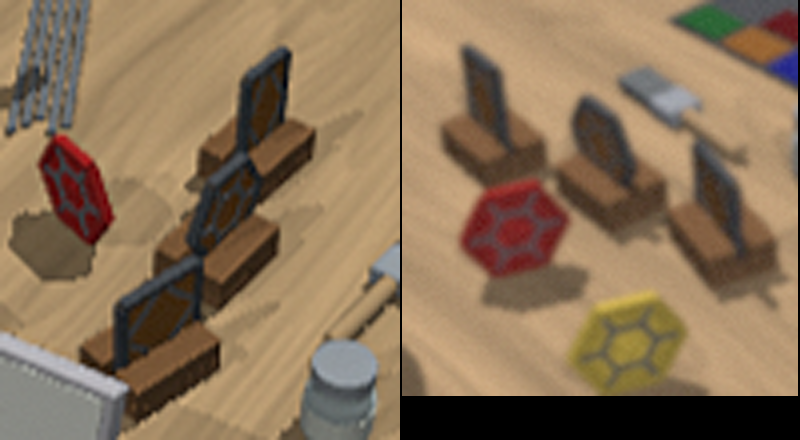

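View pics/m2.png

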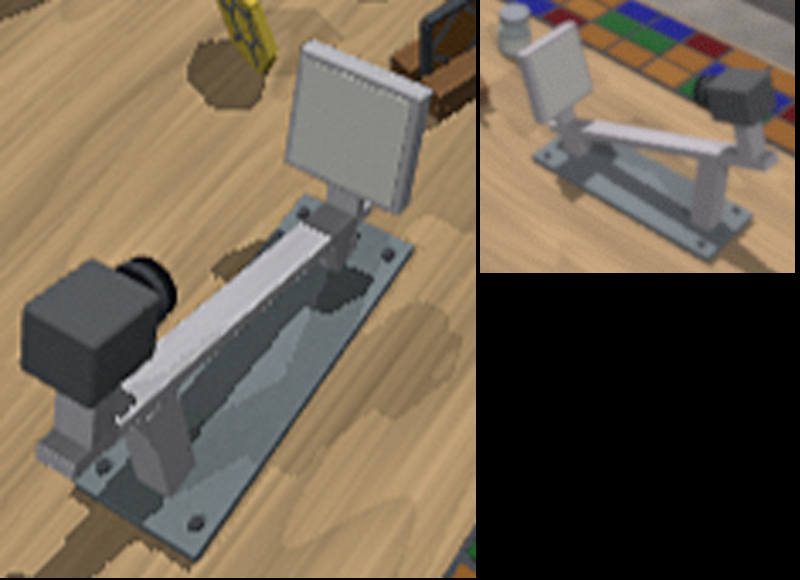

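The hexagon is the middle panel, with its centre near scene (290.5,171) and side (196,194). The lamp's white face and the baseplate corners are clear in the rig crop. Next I'll triangulate these points.

```bash
cat > h.py <<'E'
from cell import *
import cv2,numpy as np
from scipy.spatial.transform import Rotation as R
np.set_printoptions(precision=4,suppress=True)
def ray(p,uv,T=None):
    T=np.array(p["T"]) if T is None else T
    d=T[:3,:3]@[(uv[0]-p["cx"])/p["fx"],(uv[1]-p["cy"])/p["fy"],1]
    return T[:3,3],d/np.linalg.norm(d)
def plane(p,uv,z,T=None):
    o,d=ray(p,uv,T); return o+d*(z-o[2])/d[2]
def tri(rays):
    A=sum(np.eye(3)-np.outer(d,d) for o,d in rays); b=sum((np.eye(3)-np.outer(d,d))@o for o,d in rays)
    x=np.linalg.solve(A,b); return x,[round(1000*np.linalg.norm(np.cross(x-o,d)),1) for o,d in rays]
def wT(s):
    T=np.eye(4); q=s["eef_rot"]; T[:3,:3]=R.from_quat([q[1],q[2],q[3],q[0]]).as_matrix(); T[:3,3]=s["tool_pos"]
    return T@np.array(camera_params("wrist")["hand_eye"])
E
python3 - <<'E'
from h import *
S=camera_params("scene");D=camera_params("side")
s1=lambda x,y:(x/4+235,y/4+120); d1=lambda x,y:((x-402)/3.6+140,y/3.6+155)
s2=lambda x,y:(x/3.4+140,y/3.4+190); d2=lambda x,y:((x-480)/2.1+240,y/2.1+180)
print("hex",tri([ray(S,s1(222,205)),ray(D,d1(604,140))]),plane(S,s1(222,205),.058))
# stand top corners z=.035 in scene (middle): left-near, right far
for uv in [(157,252),(279,240),(203,272)]: print("stand",plane(S,s1(*uv),.035))
for uv in [(559,186),(606,198),(665,186)]: print("standside",plane(D,d1(*uv),.035))
L=[(303,47),(417,92),(400,210),(287,160)];M=[(520,60),(577,25),(591,85),(536,122)]
# order: scene TL,TR,BR,BL ; side TL, TR, BR, BL
for i in range(4): print("lamp",tri([ray(S,s2(*L[i])),ray(D,d2(*M[i]))]))
B=[plane(S,s2(*u),.006) for u in [(303,195),(413,248),(195,558),(75,482)]]
print("base",B); 
for a,b in((0,3),(1,2)): v=B[b]-B[a]; print(np.degrees(np.arctan2(v[1],v[0])),np.linalg.norm(v))
print("lensS/D",s2(150,287),d2(702,88),tri([ray(S,s2(152,287)),ray(D,d2(701,89))]))
E
```

```text
hex (array([0.5304, 0.2297, 0.0662]), [np.float64(0.8), np.float64(0.8)]) [0.5264 0.2371 0.058 ]
stand [0.4982 0.1787 0.035 ]
stand [0.5774 0.2476 0.035 ]
stand [0.5432 0.1784 0.035 ]
standside [0.4799 0.2384 0.035 ]
standside [0.4988 0.192  0.035 ]
standside [0.5502 0.1679 0.035 ]
lamp (array([ 0.5156, -0.0849,  0.1706]), [np.float64(0.2), np.float64(0.2)])
lamp (array([ 0.6237, -0.0885,  0.1817]), [np.float64(3.1), np.float64(3.1)])
lamp (array([ 0.6295, -0.1191,  0.0841]), [np.float64(2.1), np.float64(2.1)])
lamp (array([ 0.5186, -0.1182,  0.0751]), [np.float64(4.8), np.float64(4.8)])
base [array([ 0.5176, -0.1048,  0.006 ]), array([ 0.6277, -0.0994,  0.006 ]), array([ 0.6419, -0.3964,  0.006 ]), array([ 0.5341, -0.4015,  0.006 ])]
-86.81171472110739 0.29716079479192037
-87.2601602026063 0.2973207659398367
lensS/D (184.11764705882354, 274.4117647058824) (345.7142857142857, 221.9047619047619) (array([ 0.5868, -0.3325,  0.2122]), [np.float64(2.5), np.float64(2.5)])
```

Measured values fit the given sizes: lamp centre about (0.572,-0.103,0.128) against an expected height of 0.129, and the lens at z 0.212 against 0.211. Line-of-sight azimuth is about -87° and the spot is about (0.579,-0.216,0.17). The next move goes above the hexagon for a close look.

>>> {"fn": "drive_tool", "kwargs": {
  "rows": [
    [-50,-15,0,0.15],
    [-50,-7,0,0.15],
    [-50,0,0,0.15],
    [-50,8,0,0.15],
    [-50,15,0,0.15],
    [-45,20,0,0.15],
    [-45,25,0,0.15]
  ],
  "claw": 1
}}

```text
time_s: 0.98
tool_pos: [0.5018, 0.2375, 0.231]
eef_rot: [-0.0, 0.691, 0.723, -0.0]
contact_force: [-0.2, -0.3, 0.1]
finger_gap: 0.0853
finger_force: 0.0
```

Run:
```python
from h import *
s=read_state(); im=camera("wrist"); cv2.imwrite("pics/w1.png",im[:,:,::-1]); T=wT(s)
print(s["time_s"],s["qpos"],s["tool_pos"],s["eef_rot"]); np.save("w1T.npy",T)
q=s["eef_rot"];print(R.from_quat([q[1],q[2],q[3],q[0]]).as_matrix())
```

```text
0.975 [0.3581 0.3604 1.6384 0.0001 1.1432 0.312 ] [0.5018 0.2375 0.231 ] [-0.0001  0.6906  0.7232 -0.0002]
[[-0.0461  0.9989 -0.0004]
 [ 0.9989  0.0461 -0.0001]
 [-0.     -0.0004 -1.    ]]
```

View pics/w1.png

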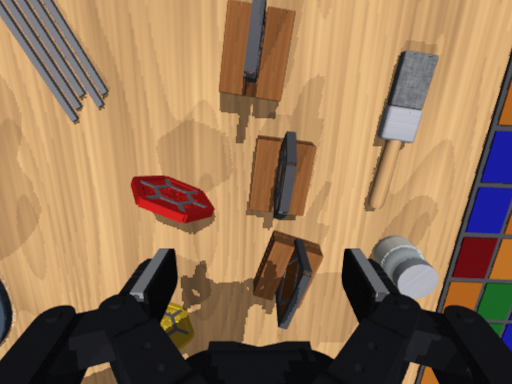

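The wrist view shows the hexagon panel edge-on at (287,175), in the middle stand with its long side near vertical. The oblong is at (255,45) and the square at (295,285).

Run:
```python
from h import *
p=camera_params("wrist");T=np.load("w1T.npy");im=cv2.imread("pics/w1.png")
h=cv2.cvtColor(im,cv2.COLOR_BGR2HSV)
x0,y0,x1,y1=235,120,330,226
c=h[y0:y1,x0:x1]
wood=((c[...,0]<18)&(c[...,1]>110)&(c[...,2]<170)).astype(np.uint8)
lead=((c[...,1]<90)&(c[...,2]<130)).astype(np.uint8)
lead=cv2.morphologyEx(lead,cv2.MORPH_OPEN,np.ones((3,3)))
for n,m in(("wood",wood),("lead",lead)):
    cs,_=cv2.findContours(m,0,1);k=max(cs,key=cv2.contourArea)
    if n=="wood": k=np.vstack([q for q in cs if cv2.contourArea(q)>60])
    r=cv2.minAreaRect(k);b=cv2.boxPoints(r)+[x0,y0];print(n,r[1],b)
    for z in(.035,.103):
        P=np.array([plane(p,u,z,T) for u in b]);print(z,P[:,:2],"ctr",P[:,:2].mean(0));
        v=P[1]-P[0];w=P[2]-P[1]
        for e in(v,w):print(" len",np.linalg.norm(e),"az",np.degrees(np.arctan2(e[1],e[0])))
vis=im.copy();vis[y0:y1,x0:x1][lead>0]=(255,255,0);vis[y0:y1,x0:x1][wood>0]=(0,255,0)
cv2.imwrite("pics/w1m.png",cv2.resize(np.hstack([im[y0:y1,x0:x1],vis[y0:y1,x0:x1]]),None,fx=4,fy=4))
```

```text
wood (82.28253936767578, 100.33885955810547) [[219.3457 216.6849]
 [238.1204 118.1182]
 [318.9497 133.5142]
 [300.175  232.081 ]]
0.035 [[0.4538 0.1716]
 [0.4748 0.2941]
 [0.5685 0.2812]
 [0.5583 0.1548]] ctr [0.5138 0.2254]
 len 0.12430738984265491 az 80.28020715670814
 len 0.09455310941134162 az -7.861048883560783
0.103 [[0.4626 0.2011]
 [0.4794 0.299 ]
 [0.5542 0.2887]
 [0.5461 0.1878]] ctr [0.5106 0.2442]
 len 0.0993043574504057 az 80.28020715670816
 len 0.07553481564463883 az -7.86104888356078
lead (18.29532241821289, 87.86699676513672) [[270.132  217.1198]
 [283.1663 130.2249]
 [301.2592 132.9389]
 [288.2249 219.8337]]
0.035 [[0.5182 0.174 ]
 [0.5269 0.283 ]
 [0.548  0.2809]
 [0.5415 0.1713]] ctr [0.5337 0.2273]
 len 0.10935447739062576 az 85.45975108579167
 len 0.02119146306385107 az -5.701304296960003
0.103 [[0.5141 0.2031]
 [0.521  0.2901]
 [0.5379 0.2885]
 [0.5327 0.2009]] ctr [0.5264 0.2456]
 len 0.0873590550436826 az 85.4597510857917
 len 0.016929038777609703 az -5.701304296959958
```

View pics/w1m.png

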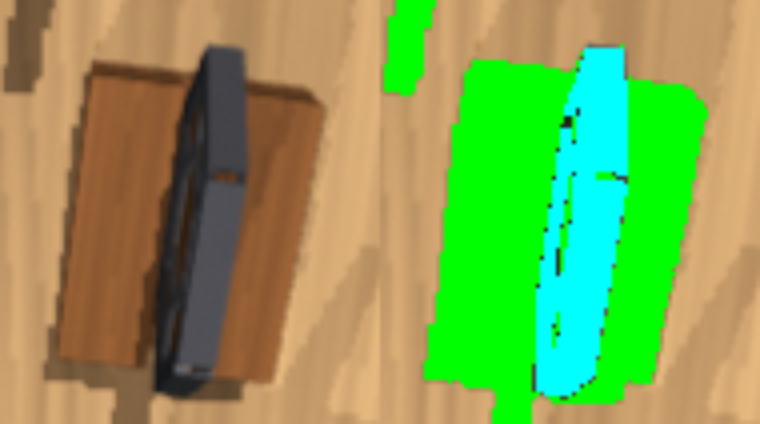

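The crop shows the stand's top corners at (92,75), (325,103), (272,382) and (58,358). The hexagon's 52 mm top edge runs from (226,176) to (196,368), all in crop pixels at 4x.

Run:
```python
from h import *
p=camera_params("wrist");T=np.load("w1T.npy")
f=lambda x,y:(x/4+235,y/4+120)
P=np.array([plane(p,f(*u),.035,T) for u in[(92,75),(325,103),(272,382),(58,358)]])
print(P,P.mean(0))
for i in range(4):
    e=P[(i+1)%4]-P[i];print(np.linalg.norm(e),np.degrees(np.arctan2(e[1],e[0])))
Q=np.array([plane(p,f(*u),.103,T) for u in[(226,176),(196,368)]]);e=Q[0]-Q[1]
print(Q,Q.mean(0),np.linalg.norm(e),np.degrees(np.arctan2(e[1],e[0])))
```

```text
[[0.4984 0.2719 0.035 ]
 [0.5669 0.267  0.035 ]
 [0.5597 0.1781 0.035 ]
 [0.4917 0.1832 0.035 ]] [0.5292 0.225  0.035 ]
0.06865855037521937 -4.145147148509079
0.08911278601055132 -94.60206257580933
0.06822253015381723 175.77400396387088
0.08901410847696711 85.67813266279288
[[0.5313 0.2589 0.103 ]
 [0.5277 0.2093 0.103 ]] [0.5295 0.2341 0.103 ] 0.04972673230288601 85.9443887785594
```

The stand centre is (0.529,0.225) and the panel normal is at -4.3°. The drive has no tilt axis, so I'll test in free air what the arm does at its reach limit.

>>> {"fn": "drive_tool", "kwargs": {
  "rows": [
    [17,52,0,0],
    [17,52,0,0],
    [17,52,0,0],
    [17,52,0,0],
    [17,52,0,0],
    [17,52,0,0],
    [10,30,0,0]
  ]
}}

```text
time_s: 1.9
tool_pos: [0.8112, 0.3582, 0.2324]
eef_rot: [-0.0, 0.689, 0.725, -0.0]
contact_force: [0.5, 0.7, 0.9]
finger_gap: 0.0854
finger_force: 0.0
```

>>> {"fn": "drive_tool", "kwargs": {
  "rows": [
    [17,52,0,0],
    [0,0,0,0]
  ]
}}

```text
time_s: 2.15
tool_pos: [0.8271, 0.3623, 0.2144]
eef_rot: [0.002, 0.689, 0.725, 0.005]
contact_force: [0.5, -0.1, -0.4]
finger_gap: 0.0855
finger_force: 0.0
```

Run:
```python
from h import *
s=read_state();print(s["qpos"],np.linalg.norm(s["tool_pos"][:2]))
q=s["eef_rot"];print(R.from_quat([q[1],q[2],q[3],q[0]]).as_matrix())
```

```text
[0.361  1.2772 0.0189 0.0013 1.8345 0.3105] 0.9030137110276774
[[-0.0509  0.9987  0.0099]
 [ 0.9987  0.0508  0.0051]
 [ 0.0046  0.0101 -0.9999]]
```

At the limit the wrist does begin to tilt outward, by 0.6°. I'll push farther to see whether it grows and stays.

>>> {"fn": "drive_tool", "kwargs": {
  "rows": [
    [20,59,0,0],
    [20,59,0,0],
    [20,59,0,0]
  ]
}}

```text
time_s: 2.52
tool_pos: [0.8634, 0.3719, 0.2024]
eef_rot: [0.027, 0.687, 0.723, 0.063]
contact_force: [-0.8, -0.5, -0.2]
finger_gap: 0.0855
finger_force: 0.0
```

```bash
cat > st.py <<'E'
from h import *
s=read_state();q=s["eef_rot"];M=R.from_quat([q[1],q[2],q[3],q[0]]).as_matrix();z=M[:,2]
print(s["time_s"],s["qpos"],s["tool_pos"],"tilt",np.degrees(np.arccos(-z[2])),"az",np.degrees(np.arctan2(z[1],z[0])));print(M)
E
python3 st.py
```

```text
2.525 [0.3552 1.2967 0.0119 0.0073 1.6953 0.3055] [0.8634 0.3719 0.2024] tilt 7.9028609976889745 az 23.360846538350085
[[-0.0541  0.9905  0.1262]
 [ 0.9974  0.0476  0.0545]
 [ 0.048   0.1288 -0.9905]]
```

>>> {"fn": "drive_tool", "kwargs": {
  "rows": [
    [-17,-52,0,0],
    [-17,-52,0,0]
  ]
}}

```text
time_s: 2.78
tool_pos: [0.8265, 0.3575, 0.198]
eef_rot: [0.027, 0.687, 0.723, 0.064]
contact_force: [2.0, 0.8, 0.4]
finger_gap: 0.0856
finger_force: 0.0
```

```bash
python3 st.py
```

```text
2.775 [0.3544 1.0582 0.505  0.0074 1.4404 0.3029] [0.8265 0.3575 0.198 ] tilt 7.920005246961779 az 23.37703390609503
[[-0.0541  0.9905  0.1265]
 [ 0.9974  0.0475  0.0547]
 [ 0.0481  0.1291 -0.9905]]
```

Tilt grows about 2.4° per pushed row and is retained when I come back. That is how the panel can lean later: push outward with joint 1 near -87°. For now I'll undo the tilt at the inner limit.

>>> {"fn": "drive_tool", "kwargs": {
  "rows": [
    [-17,-54,-12,0],
    [-17,-54,-12,0],
    [-17,-54,-10,0],
    [-17,-54,-8,0],
    [-17,-54,-8,0],
    [-17,-54,-8,0],
    [-17,-54,-8,0],
    [-17,-54,-8,0],
    [-17,-54,-8,0],
    [-10,-30,-5,0]
  ]
}}

```text
time_s: 4.03
tool_pos: [0.3299, 0.172, 0.2121]
eef_rot: [0.027, 0.687, 0.723, 0.064]
contact_force: [-0.1, 0.2, -0.1]
finger_gap: 0.0857
finger_force: 0.0
```

```bash
python3 st.py
```

```text
4.025 [ 0.3495 -0.0281  2.1712  0.0107  0.86    0.2917] [0.3299 0.172  0.2121] tilt 7.94732563434822 az 23.381340327272785
[[-0.0545  0.9904  0.1269]
 [ 0.9973  0.0478  0.0549]
 [ 0.0483  0.1296 -0.9904]]
```

>>> {"fn": "drive_tool", "kwargs": {
  "rows": [
    [-17,-54,-8,0],
    [-17,-54,-8,0],
    [-8,-25,-3,0]
  ]
}}

```text
time_s: 4.4
tool_pos: [0.1981, 0.1227, 0.212]
eef_rot: [0.027, 0.687, 0.723, 0.064]
contact_force: [0.1, 0.6, -0.5]
finger_gap: 0.0857
finger_force: 0.0
```

```bash
python3 st.py
```

```text
4.4 [ 0.3436 -0.3754  2.4249  0.0109  0.9532  0.2864] [0.1981 0.1227 0.212 ] tilt 7.9792819046447425 az 23.3412742432122
[[-0.0545  0.9903  0.1275]
 [ 0.9973  0.0478  0.055 ]
 [ 0.0484  0.1301 -0.9903]]
```

>>> {"fn": "drive_tool", "kwargs": {
  "rows": [
    [4,14,-50,0],
    [2,7,-50,0],
    [2,7,-50,0]
  ]
}}

```text
time_s: 4.78
tool_pos: [0.2081, 0.1244, 0.3669]
eef_rot: [0.028, 0.687, 0.723, 0.064]
contact_force: [0.6, 0.2, -0.5]
finger_gap: 0.0855
finger_force: 0.0
```

```bash
python3 st.py
```

```text
4.775 [ 0.3347 -0.5045  2.1104  0.0102  1.396   0.2824] [0.2081 0.1244 0.3669] tilt 8.02569442249277 az 23.289354259453834
[[-0.0543  0.9903  0.1282]
 [ 0.9973  0.0476  0.0552]
 [ 0.0486  0.1309 -0.9902]]
```

```bash
cat > kin.py <<'E'
from h import *
from scipy.optimize import least_squares
# q2,q3,q5, tcp
D=[([.3512,1.6523,1.1391],[.2488,.4902,.2308],1.0164),([.3604,1.6384,1.1432],[.5018,.2375,.231],.3581),([1.2967,.0119,1.6953],[.8634,.3719,.2024],.3552),
([1.0582,.505,1.4404],[.8265,.3575,.198],.3544),([-.0281,2.1712,.86],[.3299,.172,.2121],.3495),([-.3754,2.4249,.9532],[.1981,.1227,.212],.3436),([-.5045,2.1104,1.396],[.2081,.1244,.3669],.3347)]
def fk(p,q):
    a,H,L1,L2,L3,o=p; t=[q[0],q[0]+q[1],q[0]+q[1]+q[2]]
    return np.array([a+L1*np.sin(t[0])+L2*np.sin(t[1]+o)+L3*np.sin(t[2]),H+L1*np.cos(t[0])+L2*np.cos(t[1]+o)+L3*np.cos(t[2])])
def res(p): return np.concatenate([fk(p,q)-[x[0]*np.cos(b)+x[1]*np.sin(b),x[2]] for q,x,b in D])
s=least_squares(res,[0,.4,.4,.4,.25,0],loss="soft_l1",f_scale=.003);P=s.x
if __name__=="__main__":
    print(P,np.abs(res(P)).max())
    # region: tool vertical, which joint limits at small r
    for z in(.1,.15,.2,.25,.3,.4,.5,.6,.7,.8,.9):
        out=[]
        for r in np.arange(.0,.95,.025):
            f=least_squares(lambda q:np.r_[fk(P,q)-[r,z],.3*(q.sum()-np.pi)],[.1,1.7,1.3],bounds=([-.79,.01,.07],[2.1,2.65,3.14]))
            if f.cost<1e-7: out.append((r,f.x))
        if out: print(z,out[0],out[-1])
    S=camera_params("scene")
    Ti=np.linalg.inv(S["T"])
    for w in([.05,-.9,.2],[.05,-.9,0],[-.05,-.5,0],[.2,-.8,0],[0,.9,.3],[-.8,-.35,.2]):
        c=Ti@np.r_[w,1];print(w,S["fx"]*c[0]/c[2]+S["cx"],S["fy"]*c[1]/c[2]+S["cy"],c[2])
E
python3 kin.py
```

```text
[-0.      0.2585  0.4873  0.4397  0.2647  0.0927] 8.199799993544032e-05
0.1 (np.float64(0.17500000000000002), array([-0.0997,  2.6154,  0.6259])) (np.float64(0.9), array([1.2521, 0.332 , 1.5575]))
0.15 (np.float64(0.125), array([-0.4497,  2.626 ,  0.9653])) (np.float64(0.9), array([1.2364, 0.2502, 1.655 ]))
0.2 (np.float64(0.07500000000000001), array([-0.7759,  2.582 ,  1.3355])) (np.float64(0.9), array([1.2608, 0.0861, 1.7947]))
0.25 (np.float64(0.1), array([-0.7355,  2.4551,  1.422 ])) (np.float64(0.875), array([1.1134, 0.2714, 1.7568]))
0.3 (np.float64(0.1), array([-0.7647,  2.3463,  1.5599])) (np.float64(0.8500000000000001), array([1.0107, 0.3596, 1.7713]))
0.4 (np.float64(0.1), array([-0.762 ,  2.1178,  1.7858])) (np.float64(0.8250000000000001), array([0.9929, 0.1611, 1.9875]))
0.5 (np.float64(0.07500000000000001), array([-0.7632,  1.8834,  2.0214])) (np.float64(0.775), array([0.941 , 0.0153, 2.1853]))
0.6 (np.float64(0.025), array([-0.7582,  1.625 ,  2.2748])) (np.float64(0.7000000000000001), array([0.8084, 0.01  , 2.3229]))
0.7 (np.float64(0.0), array([-0.6621,  1.3191,  2.4847])) (np.float64(0.5750000000000001), array([0.5049, 0.2839, 2.3528]))
0.8 (np.float64(0.0), array([-0.4879,  0.9414,  2.688 ])) (np.float64(0.45), array([0.4238, 0.0873, 2.6305]))
0.9 (np.float64(0.0), array([-0.2016,  0.3327,  3.0105])) (np.float64(0.17500000000000002), array([0.1015, 0.0955, 2.9445]))
[0.05, -0.9, 0.2] -250.95130516804227 364.62988801364554 0.6769002736265207
[0.05, -0.9, 0] -164.13559156677866 402.182236999114 0.814280785414358
[-0.05, -0.5, 0] -8.29620937794624 255.20882687746945 1.0972985802627868
[0.2, -0.8, 0] -80.35154735417524 401.0164681699838 0.8153700211812638
[0, 0.9, 0.3] 265.33977312086233 10.97462985018467 1.7225553221043575
[-0.8, -0.35, 0.2] -110.58320789001596 100.29430000538328 1.3496866799628593
```

Run:
```python
from h import *
S=camera_params("scene");Ti=np.linalg.inv(S["T"])
for u in[(5,185),(40,160),(80,125),(60,190),(170,68),(205,75)]:print(u,plane(S,u,0))
for w in([-.33,-.12,.6],[-.33,-.12,.5],[-.33,-.12,.7],[0,0,.26]):
    c=Ti@np.r_[w,1];print(w,S["fx"]*c[0]/c[2]+S["cx"],S["fy"]*c[1]/c[2]+S["cy"])
im=camera("scene");cv2.imwrite("pics/s2.png",cv2.resize(im[:256,:340,::-1],None,fx=2.3,fy=2.3))
```

```text
(5, 185) [-0.3075 -0.3075  0.    ]
(40, 160) [-0.3298 -0.1569  0.    ]
(80, 125) [-0.3994  0.0764  0.    ]
(60, 190) [-0.1231 -0.2188  0.    ]
(170, 68) [-0.4472  0.675   0.    ]
(205, 75) [-0.2428  0.7127  0.    ]
[-0.33, -0.12, 0.6] -37.50684337646334 -18.53531318334393
[-0.33, -0.12, 0.5] -18.640208701134497 19.416438884296667
[-0.33, -0.12, 0.7] -59.076254472404514 -61.923917258485375
[0, 0, 0.26] 113.48443709105891 105.75750234467544
```

View pics/s2.png

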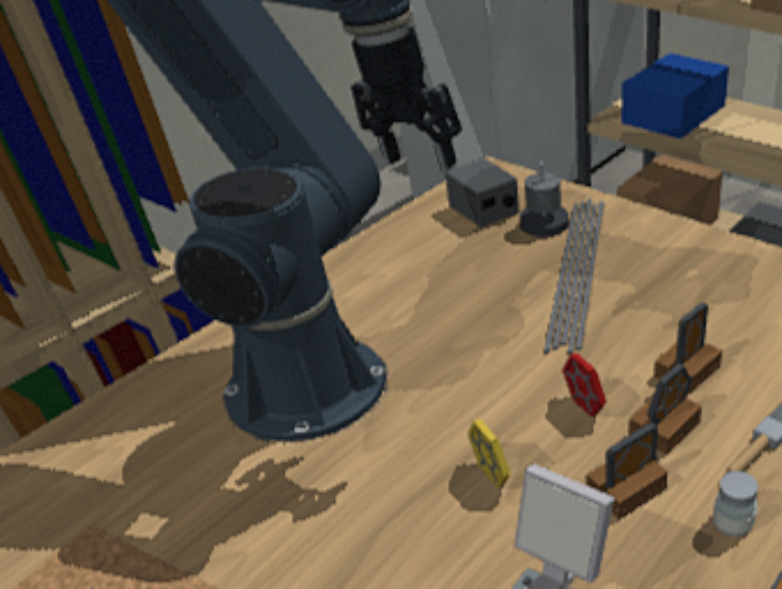

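The inner fold limit (joint 3) at low height gives an inward push that stays clear of the base, by my kinematic fit. I'll turn the fingers tangential and descend at r of about 0.27.

>>> {"fn": "drive_tool", "kwargs": {
  "rows": [
    [0,0,34,0.17],
    [0,0,34,0.17],
    [0,0,34,0.17],
    [0,0,34,0.17],
    [0,0,34,0.17],
    [0,0,34,0.17],
    [0,0,34,0.17]
  ]
}}

```text
time_s: 5.7
tool_pos: [0.2389, 0.1377, 0.128]
eef_rot: [-0.013, 0.975, 0.211, 0.069]
contact_force: [-0.0, 0.1, -1.0]
finger_gap: 0.0854
finger_force: 0.0
```

```bash
python3 st.py
```

```text
5.7 [ 0.3451 -0.0509  2.4691  0.0157  0.5837  1.4769] [0.2389 0.1377 0.128 ] tilt 8.021811276170569 az 23.32119519532027
[[ 0.9015  0.4135  0.1281]
 [ 0.4098 -0.9105  0.0552]
 [ 0.1395  0.0027 -0.9902]]
```

>>> {"fn": "drive_tool", "kwargs": {
  "rows": [
    [-40,0,-5,0],
    [-30,0,-4,0],
    [-30,0,-4,0]
  ]
}}

```text
time_s: 6.08
tool_pos: [0.1489, 0.097, 0.1314]
eef_rot: [-0.012, 0.975, 0.214, 0.066]
contact_force: [-0.8, -0.6, 0.3]
finger_gap: 0.0854
finger_force: 0.0
```

```bash
python3 st.py
```

```text
6.075 [ 0.2894 -0.338   2.6463  0.0233  0.6999  1.4114] [0.1489 0.097  0.1314] tilt 7.700097179692657 az 23.022623347804608
[[ 0.8998  0.4185  0.1233]
 [ 0.4152 -0.9082  0.0524]
 [ 0.1339  0.004  -0.991 ]]
```

>>> {"fn": "drive_tool", "kwargs": {
  "rows": [
    [-45,0,-6,0],
    [-45,0,-6,0]
  ]
}}

```text
time_s: 6.32
tool_pos: [0.0879, 0.0776, 0.1722]
eef_rot: [-0.008, 0.975, 0.214, 0.058]
contact_force: [0.4, 0.1, 0.6]
finger_gap: 0.0855
finger_force: 0.0
```

```bash
python3 st.py
```

```text
6.325 [ 0.302  -0.7162  2.6436  0.0063  1.0975  1.4386] [0.0879 0.0776 0.1722] tilt 6.692707859055154 az 20.081753777625064
[[ 0.9019  0.4178  0.1095]
 [ 0.416  -0.9085  0.04  ]
 [ 0.1162  0.0094 -0.9932]]
```

>>> {"fn": "drive_tool", "kwargs": {
  "rows": [
    [40,0,0,0],
    [8,0,-55,0],
    [8,0,-55,0],
    [8,0,-55,0],
    [8,0,-55,0],
    [8,0,-55,0],
    [8,0,-40,0]
  ]
}}

```text
time_s: 7.2
tool_pos: [0.1337, 0.1019, 0.4968]
eef_rot: [-0.008, 0.975, 0.214, 0.059]
contact_force: [0.4, 0.1, -0.3]
finger_gap: 0.0858
finger_force: 0.0
```

```bash
python3 st.py
```

```text
7.2 [ 0.3747 -0.6496  1.8677 -0.0022  1.8041  1.5131] [0.1337 0.1019 0.4968] tilt 6.844831663989805 az 20.42723341553502
[[ 0.9016  0.4179  0.1117]
 [ 0.4159 -0.9085  0.0416]
 [ 0.1188  0.0089 -0.9929]]
```

>>> {"fn": "drive_tool", "kwargs": {
  "rows": [
    [-50,0,-6,0],
    [-45,0,-6,0],
    [-45,0,-6,0]
  ]
}}

```text
time_s: 7.58
tool_pos: [0.0428, 0.084, 0.5038]
eef_rot: [-0.002, 0.976, 0.212, 0.052]
contact_force: [1.1, 0.2, -0.3]
finger_gap: 0.0853
finger_force: 0.0
```

```bash
python3 st.py
```

```text
7.575 [ 0.7302 -0.7854  1.8812 -0.0508  1.9525  1.8525] [0.0428 0.084  0.5038] tilt 5.967196609575524 az 14.894840364996963
[[ 0.9049  0.4136  0.1005]
 [ 0.4131 -0.9103  0.0267]
 [ 0.1025  0.0173 -0.9946]]
```

>>> {"fn": "drive_tool", "kwargs": {
  "rows": [
    [-45,14,-5,0],
    [-45,14,-5,0]
  ]
}}

```text
time_s: 7.82
tool_pos: [0.0089, 0.08, 0.5085]
eef_rot: [0.001, 0.976, 0.214, 0.047]
contact_force: [0.6, -0.9, 1.0]
finger_gap: 0.0854
finger_force: 0.0
```

```bash
python3 st.py
```

```text
7.825 [ 1.1226 -0.7854  1.869  -0.0827  2.0012  2.2251] [0.0089 0.08   0.5085] tilt 5.348196932930685 az 10.666998414201823
[[ 0.9041  0.4173  0.0916]
 [ 0.4176 -0.9085  0.0173]
 [ 0.0904  0.0227 -0.9956]]
```

Close to its axis the base joint evades the push. I'll go back out and use the joint 3 limit with the wrist at shoulder height, where the push is straight at the limit.

>>> {"fn": "drive_tool", "kwargs": {
  "rows": [
    [42,18,4,0],
    [42,18,4,0],
    [42,18,4,0],
    [42,18,4,0],
    [42,18,4,0],
    [5,-1,50,0],
    [-5,-1,55,0],
    [-5,-1,55,0],
    [-5,-1,55,0],
    [-5,-1,55,0],
    [-5,-1,55,0],
    [-5,-1,50,0],
    [-5,-1,50,0]
  ]
}}

```text
time_s: 9.45
tool_pos: [0.1783, 0.0929, 0.0838]
eef_rot: [0.003, 0.976, 0.215, 0.047]
contact_force: [2.4, 1.2, -0.6]
finger_gap: 0.0854
finger_force: 0.0
```

```bash
python3 st.py
```

```text
9.45 [ 0.2618 -0.0307  2.6418 -0.0262  0.4367  1.4228] [0.1783 0.0929 0.0838] tilt 5.417782869489087 az 8.268293939115722
[[ 0.9035  0.4183  0.0934]
 [ 0.4189 -0.9079  0.0136]
 [ 0.0905  0.0269 -0.9955]]
```

>>> {"fn": "drive_tool", "kwargs": {
  "rows": [
    [-40,-12,18,0],
    [-40,-12,18,0]
  ]
}}

```text
time_s: 9.7
tool_pos: [0.146, 0.1225, 0.0698]
eef_rot: [0.013, 0.977, 0.213, 0.025]
contact_force: [0.6, -0.3, -0.4]
finger_gap: 0.0854
finger_force: 0.0
```

```bash
python3 st.py
```

```text
9.7 [ 0.5078  0.0433  2.644  -0.0974  0.4164  1.7369] [0.146  0.1225 0.0698] tilt 3.197525352710151 az -15.740252706593
[[ 0.9078  0.4159  0.0537]
 [ 0.4172 -0.9087 -0.0151]
 [ 0.0425  0.0361 -0.9984]]
```

>>> {"fn": "drive_tool", "kwargs": {
  "rows": [
    [12,50,0,0],
    [12,50,0,0],
    [12,50,0,0],
    [0,0,0,0]
  ]
}}

```text
time_s: 10.2
tool_pos: [0.2277, 0.0234, 0.0763]
eef_rot: [0.015, 0.977, 0.211, 0.026]
contact_force: [-1.3, 0.2, 0.4]
finger_gap: 0.0859
finger_force: 0.0
```

```bash
python3 st.py
```

```text
10.2 [-0.0869  0.0731  2.5699 -0.0302  0.4398  1.0862] [0.2277 0.0234 0.0763] tilt 3.458792395536911 az -17.27507564961833
[[ 0.9099  0.4108  0.0576]
 [ 0.4124 -0.9108 -0.0179]
 [ 0.0451  0.0401 -0.9982]]
```

>>> {"fn": "drive_tool", "kwargs": {
  "rows": [
    [-19,45,0,0],
    [-28,-25,12,0],
    [-28,-25,15,0],
    [0,0,0,0]
  ]
}}

```text
time_s: 10.7
tool_pos: [0.1924, 0.009, 0.0584]
eef_rot: [0.012, 0.976, 0.215, 0.011]
contact_force: [0.1, 0.5, 1.0]
finger_gap: 0.0856
finger_force: 0.0
```

```bash
python3 st.py
```

```text
10.7 [-0.1778  0.1043  2.6459 -0.0385  0.3628  0.9946] [0.1924 0.009  0.0584] tilt 1.8305637466374112 az -35.478322817697226
[[ 0.907   0.4203  0.026 ]
 [ 0.4208 -0.907  -0.0185]
 [ 0.0158  0.0278 -0.9995]]
```

>>> {"fn": "drive_tool", "kwargs": {
  "rows": [
    [-20,-30,8,0],
    [-12,-16,5,0],
    [0,0,0,0]
  ]
}}

```text
time_s: 11.08
tool_pos: [0.1795, 0.0455, 0.0564]
eef_rot: [0.012, 0.976, 0.216, -0.002]
contact_force: [-0.3, 0.3, 0.2]
finger_gap: 0.0857
finger_force: 0.0
```

```bash
python3 st.py
```

```text
11.075 [ 0.0289  0.1147  2.6461 -0.0632  0.3812  1.2233] [0.1795 0.0455 0.0564] tilt 1.3458284044520235 az -87.78116791297833
[[ 0.9069  0.4214  0.0009]
 [ 0.4213 -0.9066 -0.0235]
 [-0.0091  0.0217 -0.9997]]
```

Residual tilt is now 1.3°, directed toward az -88° (along the panel's width), which is acceptable for the grasp. Next I'll plan the move above the hexagon.

```bash
cat > plan.py <<'E'
from h import *
def plan(ways,s=None,M=None,p=None):
    """ways: (target pos, total turn, n rows) -> rounded rows"""
    s=read_state();q=s["eef_rot"];M=R.from_quat([q[1],q[2],q[3],q[0]]).as_matrix();p=np.array(s["tool_pos"])
    rows=[]
    for t,turn,n in ways:
        for k in range(n):
            d=M.T@(np.array(t)-p)/(n-k); r=[int(round(x*1000)) for x in d]
            if len(rows) and 0: pass
            p=p+M@(np.array(r)/1000); w=round(turn/n,3); M=M@R.from_rotvec([0,0,w]).as_matrix(); rows.append(r+[w])
    print(rows);print(p);print(M)
E
python3 -c "
from plan import *
plan([([.23,.06,.19],-.34,3),([.529,.227,.19],-.72,7)])"
```

```text
[[17, 4, -45, -0.113], [16, 5, -44, -0.113], [16, 8, -45, -0.113], [47, 13, -1, -0.103], [46, 17, 0, -0.103], [44, 22, -1, -0.103], [41, 27, 0, -0.103], [38, 31, -1, -0.103], [35, 34, 0, -0.103], [31, 37, -1, -0.103]]
[0.5286 0.2274 0.1905]
[[ 0.0757  0.9971  0.0009]
 [ 0.9969 -0.0757 -0.0235]
 [-0.0233  0.0027 -0.9997]]
```

>>> {"fn": "drive_tool", "kwargs": {
  "rows": [
    [17,4,-45,-0.113],
    [16,5,-44,-0.113],
    [16,8,-45,-0.113],
    [47,13,-1,-0.103],
    [46,17,0,-0.103],
    [44,22,-1,-0.103],
    [41,27,0,-0.103],
    [38,31,-1,-0.103],
    [35,34,0,-0.103],
    [31,37,-1,-0.103],
    [0,0,0,0]
  ]
}}

```text
time_s: 12.45
tool_pos: [0.5315, 0.2256, 0.1893]
eef_rot: [0.008, 0.734, 0.679, -0.008]
contact_force: [-0.7, -0.5, -0.4]
finger_gap: 0.0857
finger_force: 0.0
```

```bash
python3 st.py
python3 - <<'E'
from h import *
s=read_state(); im=camera("wrist"); np.save("w2T.npy",wT(s)); cv2.imwrite("pics/w2.png",im[:,:,::-1])
Ti=np.linalg.inv(wT(s));p=camera_params("wrist")
for w in([.529,.227,.103],[.531,.253,.103],[.527,.201,.103]):
    c=Ti@np.r_[w,1];print(p["fx"]*c[0]/c[2]+p["cx"],p["fy"]*c[1]/c[2]+p["cy"])
E
```

```text
12.45 [ 0.3308  0.4495  1.6155 -0.0244  1.084   0.4196] [0.5315 0.2256 0.1893] tilt 1.3011637745283178 az -89.6433986865772
[[ 0.0773  0.997   0.0001]
 [ 0.9968 -0.0772 -0.0227]
 [-0.0226  0.0019 -0.9997]]
256.28624570764987 194.9340085695302
256.1675826975529 164.5241839552864
256.396536605114 223.1983079976978
```

View pics/w2.png

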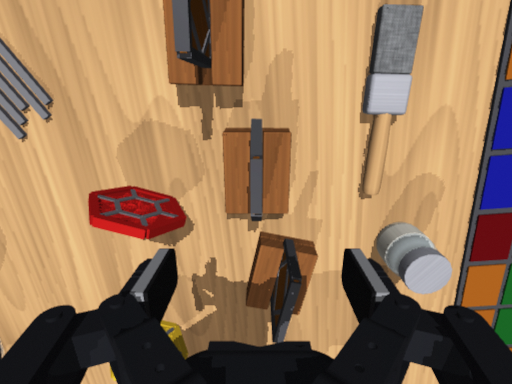

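The panel stands straight in the image at column 257, rows 119–219. The stand top spans (223–290, 128–219).

Run:
```python
from h import *
p=camera_params("wrist");T=np.load("w2T.npy");im=cv2.imread("pics/w2.png")
f=lambda u,z:plane(p,u,z,T)[:2]
a,b=f((258,119),.058),f((256,219.5),.058);print("verts",a,b,(a+b)/2,np.linalg.norm(a-b))
S=[f(u,.035) for u in((223,128),(290,128),(290,219),(223,219))];print("stand",np.mean(S,0),np.linalg.norm(S[1]-S[0]),np.linalg.norm(S[2]-S[1]))
g=cv2.cvtColor(im,cv2.COLOR_BGR2GRAY);print([int(x) for x in g[115:225,254:260].mean(1)])
```

```text
verts [0.5349 0.2842] [0.5249 0.1836] [0.5299 0.2339] 0.1010655792863642
stand [0.5285 0.2234] 0.06717292815951466 0.10030187667883939
[168, 168, 167, 140, 91, 70, 69, 69, 69, 69, 69, 69, 69, 69, 69, 69, 69, 69, 69, 70, 69, 69, 69, 69, 69, 70, 69, 69, 70, 69, 69, 69, 69, 69, 69, 69, 70, 69, 69, 66, 55, 59, 62, 65, 77, 83, 83, 83, 83, 82, 83, 83, 83, 83, 83, 82, 83, 83, 82, 83, 82, 83, 84, 84, 84, 83, 83, 84, 84, 84, 84, 84, 84, 84, 83, 83, 84, 83, 83, 84, 84, 84, 84, 84, 84, 84, 84, 84, 84, 84, 84, 84, 84, 85, 85, 84, 84, 85, 77, 60, 87, 73, 36, 33, 33, 47, 101, 123, 123, 123]
```

Run:
```python
from plan import *
p=camera_params("wrist");T=np.load("w2T.npy")
a,b=[plane(p,u,.103,T)[:2] for u in((257,156),(256,213.5))];print(a,b,(a+b)/2,np.linalg.norm(a-b))
plan([([.530,.231,.062],0,5)])
```

```text
[0.5322 0.2599] [0.5274 0.2102] [0.5298 0.235 ] 0.049973512561169775
[[2, 0, 25, 0.0], [2, 0, 25, 0.0], [2, 0, 26, 0.0], [1, 0, 25, 0.0], [2, -1, 26, 0.0]]
[0.5295 0.2311 0.062 ]
[[ 0.079   0.9969 -0.0012]
 [ 0.9966 -0.079  -0.0233]
 [-0.0233  0.0007 -0.9997]]
```

Panel centre is y≈0.2345, x≈0.530. I'll descend and grip there.

>>> {"fn": "drive_tool", "kwargs": {
  "rows": [
    [2,0,25,0],
    [2,0,25,0],
    [2,0,26,0],
    [3,0,25,0],
    [3,0,26,0],
    [0,0,0,0]
  ]
}}

```text
time_s: 13.25
tool_pos: [0.5286, 0.2333, 0.0612]
eef_rot: [0.008, 0.735, 0.678, -0.01]
contact_force: [-0.5, -0.3, 0.0]
finger_gap: 0.0857
finger_force: 0.0
```

>>> {"fn": "drive_tool", "kwargs": {
  "rows": [
    [0,0,0,0],
    [0,0,0,0],
    [0,0,0,0],
    [0,0,0,0],
    [0,0,0,0]
  ],
  "claw": -1,
  "force": 60
}}

```text
time_s: 13.88
tool_pos: [0.5301, 0.2346, 0.0625]
eef_rot: [0.008, 0.735, 0.678, -0.008]
contact_force: [-0.3, 0.6, 5.1]
finger_gap: 0.0095
finger_force: 59.1
```

```bash
python3 st.py
```

```text
13.875 [ 0.3463  0.6265  1.6875 -0.0294  0.8366  0.4457] [0.5301 0.2346 0.0625] tilt 1.3459162811712382 az -92.02877933040652
[[ 0.0795  0.9968 -0.0008]
 [ 0.9966 -0.0795 -0.0235]
 [-0.0235  0.001  -0.9997]]
```

The grip is good: gap 9.5 mm at 59 N. I'll store the grasp transform, compute the target pose, and plan the lift and transit to joint 1 ≈ -87°.

```bash
cat > tgt.py <<'E'
from h import *
import os
def M_(s): q=s["eef_rot"];return R.from_quat([q[1],q[2],q[3],q[0]]).as_matrix()
g=np.load("grasp.npy",allow_pickle=True).item() if os.path.exists("grasp.npy") else None
if g is None:
    s=read_state();M=M_(s);px=M[:,1]*[1,1,0];px/=np.linalg.norm(px);pz=np.array([0,0,1.]);Pm=np.c_[px,np.cross(pz,px),pz]
    g=dict(RPT=Pm.T@M,c=M.T@(np.array([.5301,.2345,.058])-s["tool_pos"]));np.save("grasp.npy",g)
def target(az=-87,spot=(.579,-.2165,.170)):
    a=np.radians(az);t=np.radians(20)
    hx=np.array([np.cos(t)*np.cos(a),np.cos(t)*np.sin(a),np.sin(t)]);hy=np.array([-np.sin(a),np.cos(a),0]);hz=np.cross(hx,hy)
    Rt=np.c_[hx,hy,hz]@g["RPT"];return Rt,np.array(spot)-Rt@g["c"]
if __name__=="__main__":
    s=read_state();M=M_(s);Rt,p=target()
    print("target\n",Rt,p,"c",g["c"]);print("now z",M[:,2],"y",M[:,1],s["tool_pos"],s["qpos"],s["time_s"])
    E=R.from_matrix(M.T@Rt).as_rotvec();print("err rotvec tool deg",np.degrees(E))
E
python3 tgt.py; python3 -c "
from plan import *
plan([([.53,.2345,.16],0,2),([.36,-.02,.26],.55,5),([.12,-.45,.26],.7,8),([.078,-.74,.26],.2,5)])"
```

```text
target
 [[ 0.9988  0.0492 -0.0055]
 [ 0.0443 -0.938  -0.3437]
 [-0.022   0.343  -0.9391]] [ 0.579  -0.2149  0.1742] c [0.     0.     0.0045]
now z [-0.0008 -0.0235 -0.9997] y [ 0.9968 -0.0795  0.001 ] [0.5301 0.2346 0.0625] [ 0.3463  0.6265  1.6875 -0.0294  0.8366  0.4457] 13.875
err rotvec tool deg [-14.4943 -14.4621  81.8863]
[[-1, 0, -49, 0.0], [-1, 0, -49, 0.0], [-54, -30, -19, 0.11], [-57, -24, -19, 0.11], [-59, -17, -18, 0.11], [-61, -11, -19, 0.11], [-61, -4, -18, 0.11], [-61, 7, 1, 0.087], [-60, 13, 1, 0.087], [-59, 18, 1, 0.087], [-57, 23, 1, 0.087], [-55, 28, 1, 0.087], [-52, 32, 2, 0.087], [-49, 37, 1, 0.087], [-47, 42, 2, 0.087], [-22, 54, 1, 0.04], [-20, 55, 1, 0.04], [-18, 56, 2, 0.04], [-15, 56, 1, 0.04], [-14, 57, 2, 0.04]]
[ 0.0776 -0.7399  0.2598]
[[ 0.999   0.0452 -0.0008]
 [ 0.0451 -0.9987 -0.0235]
 [-0.0019  0.0234 -0.9997]]
```

>>> {"fn": "drive_tool", "kwargs": {
  "rows": [
    [-1,0,-35,0],
    [-1,0,-45,0],
    [-50,-28,-20,0.11],
    [-55,-24,-19,0.11],
    [-57,-17,-18,0.11],
    [-58,-11,-19,0.11],
    [-58,-4,-18,0.11],
    [-58,7,1,0.087],
    [-58,13,1,0.087],
    [-57,18,1,0.087],
    [-56,23,1,0.087],
    [-55,28,1,0.087],
    [-52,32,2,0.087],
    [-49,37,1,0.087],
    [-47,41,2,0.087],
    [-22,54,1,0.04],
    [-20,55,1,0.04],
    [-18,56,2,0.04],
    [-15,56,1,0.04],
    [-14,57,2,0.04]
  ]
}}

```text
time_s: 16.38
tool_pos: [0.0882, -0.7216, 0.2418]
eef_rot: [0.012, 1.0, 0.022, -0.001]
contact_force: [0.9, -0.3, -1.2]
finger_gap: 0.0095
finger_force: 59.4
```

```bash
python3 tgt.py; python3 -c "
from plan import *
plan([([.083,-.87,.25],0,3)])"
```

```text
target
 [[ 0.9988  0.0492 -0.0055]
 [ 0.0443 -0.938  -0.3437]
 [-0.022   0.343  -0.9391]] [ 0.579  -0.2149  0.1742] c [0.     0.     0.0045]
now z [-0.0014 -0.0232 -0.9997] y [ 0.0439 -0.9988  0.0231] [ 0.0882 -0.7216  0.2418] [-1.5121  0.666   1.1249 -0.0029  1.3277  0.0154] 16.375
err rotvec tool deg [-18.7409  -1.1041  -0.2341]
[[-4, 49, -2, 0.0], [-4, 50, -1, 0.0], [-4, 49, -2, 0.0]]
[ 0.0828 -0.8698  0.2502]
[[ 0.999   0.0439 -0.0014]
 [ 0.0439 -0.9988 -0.0232]
 [-0.0024  0.0231 -0.9997]]
```

>>> {"fn": "drive_tool", "kwargs": {
  "rows": [
    [-4,49,0,0],
    [-4,50,0,0],
    [-4,50,0,0],
    [-3,55,0,0],
    [-3,55,0,0],
    [-3,55,0,0],
    [-3,55,0,0]
  ]
}}

```text
time_s: 17.25
tool_pos: [0.0712, -0.9268, 0.2197]
eef_rot: [0.057, 0.998, 0.023, 0.002]
contact_force: [-1.0, -0.2, -0.2]
finger_gap: 0.0092
finger_force: 60.9
```

```bash
python3 tgt.py
```

```text
target
 [[ 0.9988  0.0492 -0.0055]
 [ 0.0443 -0.938  -0.3437]
 [-0.022   0.343  -0.9391]] [ 0.579  -0.2149  0.1742] c [0.     0.     0.0045]
now z [ 0.0062 -0.1138 -0.9935] y [ 0.0449 -0.9925  0.1139] [ 0.0712 -0.9268  0.2197] [-1.5451  1.2756  0.0141  0.0033  1.7378 -0.0188] 17.25
err rotvec tool deg [-13.5205  -1.3038  -0.2491]
```

>>> {"fn": "drive_tool", "kwargs": {
  "rows": [
    [-30,45,0,0],
    [-30,50,0,0],
    [-15,58,0,0],
    [-8,60,0,0]
  ]
}}

```text
time_s: 17.75
tool_pos: [-0.007, -0.9657, 0.2147]
eef_rot: [0.121, 0.992, 0.021, 0.001]
contact_force: [0.1, -0.2, -1.4]
finger_gap: 0.0094
finger_force: 61.0
```

```bash
python3 tgt.py
```

```text
target
 [[ 0.9988  0.0492 -0.0055]
 [ 0.0443 -0.938  -0.3437]
 [-0.022   0.343  -0.9391]] [ 0.579  -0.2149  0.1742] c [0.     0.     0.0045]
now z [ 0.0067 -0.2404 -0.9706] y [ 0.0417 -0.9698  0.2405] [-0.007  -0.9657  0.2147] [-1.6321  1.2882  0.0132  0.0214  1.5982 -0.1006] 17.75
err rotvec tool deg [-6.1509 -0.9784 -0.432 ]
```

>>> {"fn": "drive_tool", "kwargs": {
  "rows": [
    [-25,55,0,0],
    [-25,55,0,0],
    [-10,50,0,0]
  ]
}}

```text
time_s: 18.12
tool_pos: [-0.0533, -0.9873, 0.2268]
eef_rot: [0.169, 0.985, 0.021, -0.002]
contact_force: [0.8, 0.7, -2.2]
finger_gap: 0.0093
finger_force: 61.1
```

```bash
python3 tgt.py
```

```text
target
 [[ 0.9988  0.0492 -0.0055]
 [ 0.0443 -0.938  -0.3437]
 [-0.022   0.343  -0.9391]] [ 0.579  -0.2149  0.1742] c [0.     0.     0.0045]
now z [ 0.0021 -0.3325 -0.9431] y [ 0.0416 -0.9423  0.3323] [-0.0533 -0.9873  0.2268] [-1.6823  1.2831  0.0129  0.0392  1.5089 -0.1493] 18.125
err rotvec tool deg [-0.6611 -0.467  -0.433 ]
```

Orientation is within 0.9° of target. I'll add one small trim and then plan the approach from above.

>>> {"fn": "drive_tool", "kwargs": {
  "rows": [
    [-12,22,0,-0.007],
    [0,-30,0,0],
    [0,0,0,0]
  ]
}}

```text
time_s: 18.5
tool_pos: [-0.0615, -0.9754, 0.2209]
eef_rot: [0.171, 0.985, 0.025, -0.003]
contact_force: [0.9, -0.7, -1.0]
finger_gap: 0.0091
finger_force: 60.9
```

```bash
python3 tgt.py|tail -2; python3 -c "
from plan import *
plan([([.2,-.62,.36],0,9),([.40,-.33,.40],0,7)])"
```

```text
now z [ 0.0036 -0.3361 -0.9418] y [ 0.0506 -0.9405  0.3359] [-0.0615 -0.9754  0.2209] [-1.6935  1.1671  0.2649  0.0457  1.3698 -0.1754] 18.5
err rotvec tool deg [-0.4314 -0.5451  0.0829]
[[31, -30, -28, 0.0], [31, -31, -28, 0.0], [31, -30, -28, 0.0], [31, -31, -28, 0.0], [31, -30, -28, 0.0], [30, -31, -27, 0.0], [31, -30, -28, 0.0], [30, -31, -27, 0.0], [31, -30, -28, 0.0], [30, -36, -19, 0.0], [31, -36, -19, 0.0], [30, -36, -19, 0.0], [31, -35, -19, 0.0], [30, -36, -19, 0.0], [31, -35, -19, 0.0], [30, -36, -20, 0.0]]
[ 0.4    -0.3295  0.3999]
[[ 0.9987  0.0506  0.0036]
 [ 0.0489 -0.9405 -0.3361]
 [-0.0136  0.3359 -0.9418]]
```

>>> {"fn": "drive_tool", "kwargs": {
  "rows": [
    [31,-30,-28,0],
    [31,-31,-28,0],
    [31,-30,-28,0],
    [31,-31,-28,0],
    [31,-30,-28,0],
    [30,-31,-27,0],
    [31,-30,-28,0],
    [30,-31,-27,0],
    [31,-30,-28,0],
    [30,-36,-19,0],
    [31,-36,-19,0],
    [30,-36,-19,0],
    [31,-35,-19,0],
    [30,-36,-19,0],
    [31,-35,-19,0],
    [30,-36,-20,0]
  ]
}}

```text
time_s: 20.5
tool_pos: [0.3972, -0.3408, 0.3995]
eef_rot: [0.176, 0.984, 0.024, -0.001]
contact_force: [0.0, -1.2, -1.0]
finger_gap: 0.0091
finger_force: 61.1
```

```bash
python3 tgt.py|tail -2; python3 -c "
from plan import *
plan([([.574,-.15,.36],0,6),([.577,-.18,.275],0,3)])"
```

```text
now z [ 0.0073 -0.3467 -0.9379] y [ 0.0482 -0.9368  0.3467] [ 0.3972 -0.3408  0.3995] [-0.6617  0.0738  1.6262 -0.2899  1.2263  0.9285] 20.5
err rotvec tool deg [ 0.2229 -0.7208 -0.0549]
[[31, -31, -5, 0.0], [31, -31, -5, 0.0], [31, -30, -4, 0.0], [31, -31, -5, 0.0], [31, -30, -4, 0.0], [31, -31, -5, 0.0], [1, 0, 30, 0.0], [1, -1, 30, 0.0], [0, 0, 30, 0.0]]
[ 0.5765 -0.18    0.2753]
[[ 0.9988  0.0482  0.0073]
 [ 0.0477 -0.9368 -0.3467]
 [-0.0099  0.3467 -0.9379]]
```

>>> {"fn": "drive_tool", "kwargs": {
  "rows": [
    [31,-31,-5,0],
    [31,-31,-5,0],
    [31,-30,-4,0],
    [31,-31,-5,0],
    [31,-30,-4,0],
    [31,-31,-5,0],
    [1,0,30,0],
    [1,-1,30,0],
    [0,0,30,0],
    [0,0,0,0]
  ]
}}

```text
time_s: 21.75
tool_pos: [0.5747, -0.1799, 0.2715]
eef_rot: [0.174, 0.984, 0.024, -0.003]
contact_force: [-0.4, 0.7, -2.3]
finger_gap: 0.0095
finger_force: 61.0
```

```bash
python3 tgt.py|tail -2
python3 - <<'E'
from h import *
r=lambda im,x,y,w,h,s:cv2.resize(im[y:y+h,x:x+w,::-1],None,fx=s,fy=s,interpolation=cv2.INTER_CUBIC)
A=r(camera("scene"),140,160,140,170,3.4);B=r(camera("side"),240,150,150,150,2.1)
s=read_state();W=camera("wrist");np.save("w3T.npy",wT(s));cv2.imwrite("pics/w3.png",W[:,:,::-1])
m=np.zeros((580,800,3),np.uint8);m[:A.shape[0],:A.shape[1]]=A;m[:B.shape[0],480:795]=B[:,:315]
m[320:560,480:800]=cv2.resize(W[:,:,::-1],(320,240));cv2.imwrite("pics/m3.png",m)
E
```

```text
now z [ 0.0033 -0.3434 -0.9392] y [ 0.0489 -0.938   0.3431] [ 0.5747 -0.1799  0.2715] [-0.2339  0.3838  1.5418 -0.3729  1.155   1.429 ] 21.75
err rotvec tool deg [ 0.0085 -0.5009 -0.0139]
```

View pics/m3.png

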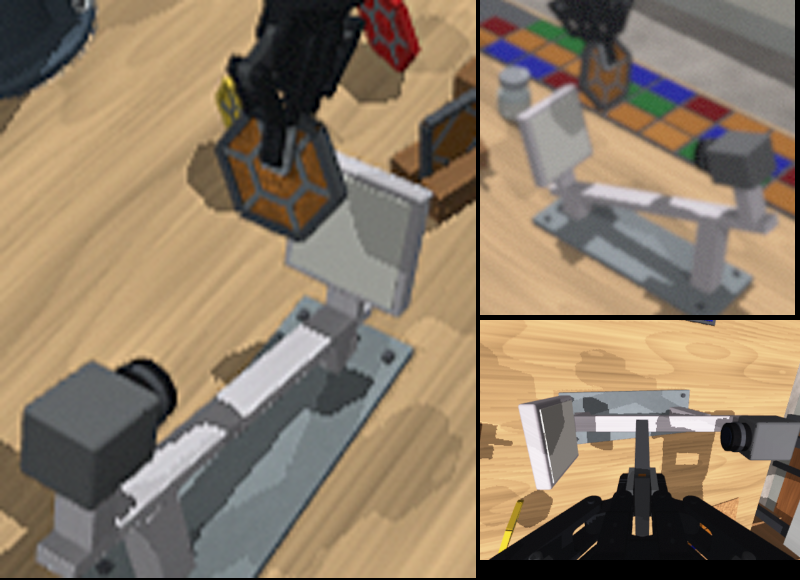

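The held panel is visible above the rig with its edges parallel to the lamp's. The wrist view shows the bar, the lamp (small-view 548,445) and the lens (733,436). I'll check the lateral centring and azimuth from the bar.

Run:
```python
from h import *
from tgt import target
p=camera_params("wrist");T=np.load("w3T.npy");im=cv2.imread("pics/w3.png").astype(int)
a=np.radians(-87);t=np.radians(20)
hx=np.array([np.cos(t)*np.cos(a),np.cos(t)*np.sin(a),np.sin(t)]);hy=np.array([-np.sin(a),np.cos(a),0]);hz=np.cross(hx,hy)
sp=np.array([.579,-.2165,.17]);b=sp-.078*hz
def onbar(u):
    o,d=ray(p,u,T);q=o+d*((b-o)@hz)/(d@hz)-sp;return np.round(1000*np.array([q@hx,q@hy]),1)
for c in(175,190,205,220,235,295,315,335,355,370):
    col=im[130:215,c];g=col.mean(1);e=np.abs(np.diff(g));k=np.sort(np.argsort(e)[-6:]);
    # bar is light grey: low saturation & bright
    m=(col.max(1)-col.min(1)<25)&(g>150);r=np.where(m)[0]+130
    print(c,(r.min(),r.max(),len(r)) if len(r) else None,onbar((c,(r.min()+r.max()+1)/2)) if len(r) else "",[(int(i)+130,int(g[i]),int(g[i+1])) for i in k][:6])
Ti=np.linalg.inv(T)
for n,w in(("lens",sp+.12*hx),("lampc",sp-.12*hx),("lampT",sp-.12*hx+.055*hz+.055*hy),("lampT-",sp-.12*hx+.055*hz-.055*hy)):
    c=Ti@np.r_[w,1];print(n,p["fx"]*c[0]/c[2]+p["cx"],p["fy"]*c[1]/c[2]+p["cy"])
cv2.imwrite("pics/w3c.png",cv2.resize(im[100:300,40:440].astype(np.uint8),None,fx=2,fy=2))
```

```text
175 None  [(153, 87, 121), (154, 121, 142), (177, 140, 108), (178, 108, 89), (195, 95, 121), (196, 121, 173)]
190 (np.int64(154), np.int64(178), 25) [-79.9  -0.9] [(153, 96, 217), (154, 217, 244), (177, 242, 189), (178, 189, 95), (204, 113, 155), (205, 155, 185)]
205 (np.int64(133), np.int64(178), 27) [-61.6  11.6] [(141, 146, 109), (142, 109, 72), (153, 97, 216), (177, 242, 189), (178, 189, 95), (207, 104, 145)]
220 (np.int64(138), np.int64(191), 49) [-44.8   0.9] [(148, 174, 150), (149, 150, 111), (153, 97, 216), (154, 216, 243), (177, 242, 199), (178, 199, 157)]
235 (np.int64(135), np.int64(189), 50) [-27.2   3.9] [(148, 173, 133), (149, 133, 98), (153, 91, 215), (154, 215, 243), (177, 243, 202), (178, 202, 158)]
295 None  [(147, 141, 104), (148, 104, 67), (153, 84, 108), (154, 108, 136), (177, 144, 114), (178, 114, 93)]
315 (np.int64(130), np.int64(171), 29) [65.  17.3] [(148, 156, 120), (149, 120, 84), (153, 103, 203), (170, 243, 207), (171, 207, 144), (211, 98, 150)]
335 (np.int64(150), np.int64(174), 22) [89.1  3.8] [(141, 164, 118), (150, 153, 117), (153, 101, 202), (173, 243, 200), (174, 200, 136), (212, 107, 163)]
355 (np.int64(154), np.int64(178), 25) [112.9  -1. ] [(145, 199, 162), (146, 162, 109), (153, 94, 199), (154, 199, 234), (177, 242, 195), (178, 195, 109)]
370 (np.int64(154), np.int64(178), 25) [130.5  -1. ] [(146, 202, 162), (147, 162, 116), (153, 100, 201), (177, 242, 196), (178, 196, 112), (209, 143, 176)]
lens 389.8849646977745 186.02455604900842
lampc 126.72016925529095 186.2679894296296
lampT 78.89505650358154 133.09782046332379
lampT- 107.27574656062188 273.47746067914704
```

View pics/w3c.png

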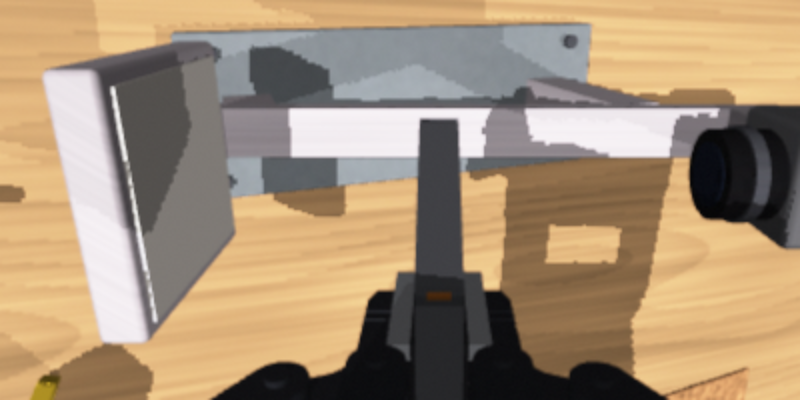

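The bar is straight in the image at rows 154–178, so the azimuth is right and the lateral error is about 1 mm. The lens front centre is at (394,186) and the lamp's upper front edge runs (92,135)–(117,268).

Run:
```python
from h import *
p=camera_params("wrist");T=np.load("w3T.npy")
l=plane(p,(394,186),.211,T);m=(plane(p,(92,135),.1807,T)+plane(p,(117,268),.1807,T))/2
print("lens",l,"lamp top edge",m, plane(p,(92,135),.1807,T)-plane(p,(117,268),.1807,T))
print("spot y from lens",l[1]+.1126,"from lamp",m[1]-.055*.342-.1126)
from plan import *
plan([([.578,-.2185,.1742],0,5)])
```

```text
lens [ 0.5846 -0.334   0.211 ] lamp top edge [ 0.5734 -0.0926  0.1807] [0.1049 0.0055 0.    ]
spot y from lens -0.22144679991009578 from lamp -0.22397696684538818
[[1, 1, 21, 0.0], [0, 0, 21, 0.0], [1, 1, 22, 0.0], [0, 0, 21, 0.0], [1, 1, 22, 0.0]]
[ 0.5784 -0.2188  0.1739]
[[ 0.9988  0.049   0.0064]
 [ 0.0482 -0.9377 -0.3441]
 [-0.0109  0.344  -0.9389]]
```

>>> {"fn": "drive_tool", "kwargs": {
  "rows": [
    [1,1,21,0],
    [0,0,21,0],
    [1,1,22,0],
    [0,0,21,0],
    [1,1,22,0],
    [0,0,0,0],
    [0,0,0,0]
  ]
}}

```text
time_s: 22.78
tool_pos: [0.5771, -0.2185, 0.173]
eef_rot: [0.175, 0.984, 0.025, -0.002]
contact_force: [-0.2, 0.0, -0.6]
finger_gap: 0.0098
finger_force: 61.0
```

```bash
python3 tgt.py|tail -2; python3 -c "
from plan import *
plan([([.579,-.2185,.1742],0,1)])
r=lambda im,x,y,w,h,s:cv2.resize(im[y:y+h,x:x+w,::-1],None,fx=s,fy=s,interpolation=cv2.INTER_CUBIC)
A=r(camera('scene'),140,190,140,170,3.4);B=r(camera('side'),240,150,150,150,2.1)
m=np.zeros((580,800,3),np.uint8);m[:A.shape[0],:A.shape[1]]=A;m[:B.shape[0],480:795]=B
cv2.imwrite('pics/m4.png',m)"
```

```text
now z [ 0.005  -0.3439 -0.939 ] y [ 0.0497 -0.9377  0.3437] [ 0.5771 -0.2185  0.173 ] [-0.2967  0.5051  1.6153 -0.4138  0.9517  1.4542] 22.775
err rotvec tool deg [ 0.046  -0.5966  0.0311]
[[2, 0, -1, 0.0]]
[ 0.5791 -0.2181  0.1739]
[[ 0.9988  0.0497  0.005 ]
 [ 0.0484 -0.9377 -0.3439]
 [-0.0125  0.3437 -0.939 ]]
```

View pics/m4.png

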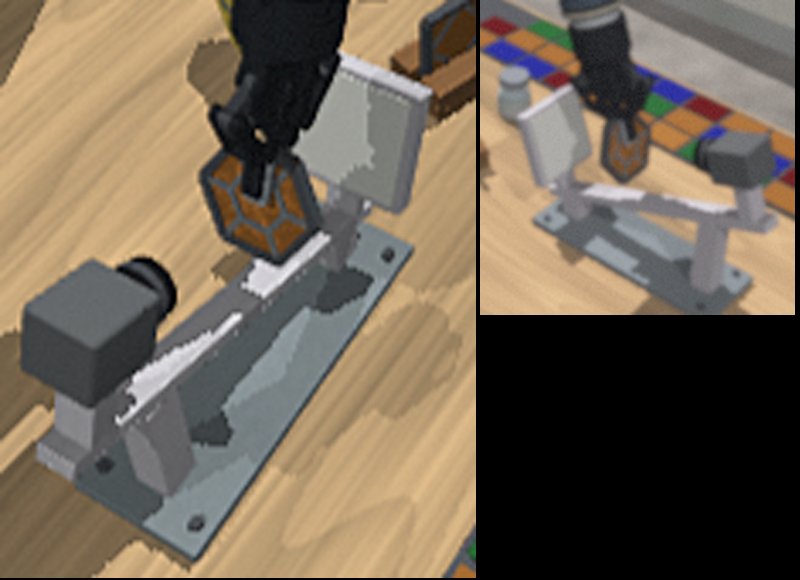

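The panel sits between lamp and lens, its edges parallel to the lamp's. Its centre is near (262,210) in the scene crop and (626,144) in the side crop. Last step is a check by triangulation.

Run:
```python
from h import *
S=camera_params("scene");D=camera_params("side")
a=ray(S,(262/3.4+140,210/3.4+190));b=ray(D,((626-480)/2.1+240,144/2.1+150))
print(tri([a,b]))
for w in([.579,-.22,.17],):
  for P,n in((S,"S"),(D,"D")):
    c=np.linalg.inv(P["T"])@np.r_[w,1];u=P["fx"]*c[0]/c[2]+P["cx"];v=P["fy"]*c[1]/c[2]+P["cy"]
    print(n,((u-140)*3.4,(v-190)*3.4) if n=="S" else ((u-240)*2.1+480,(v-150)*2.1))
```

```text
(array([ 0.5824, -0.2208,  0.1668]), [np.float64(4.4), np.float64(4.4)])
S (np.float64(260.6667719155955), np.float64(198.32077485673807))
D (np.float64(626.3459158670144), np.float64(145.29082794380471))
```

>>> {"fn": "drive_tool", "kwargs": {
  "rows": [
    [2,0,-1,0],
    [0,0,0,0],
    [0,0,0,0],
    [0,0,0,0]
  ]
}}

```text
time_s: 23.38
tool_pos: [0.578, -0.2182, 0.1721]
eef_rot: [0.174, 0.984, 0.025, -0.003]
contact_force: [0.4, 0.1, -1.4]
finger_gap: 0.0092
finger_force: 61.0
```

Run:
```python
from h import *
from tgt import g,M_
S=camera_params("scene");D=camera_params("side");s=read_state();M=M_(s)
def pr(P,w,n):
    c=np.linalg.inv(P["T"])@np.r_[w,1];u=P["fx"]*c[0]/c[2]+P["cx"];v=P["fy"]*c[1]/c[2]+P["cy"]
    return np.round(((u-140)*3.4,(v-190)*3.4) if n=="S" else ((u-240)*2.1+480,(v-150)*2.1))
Rp=M@g["RPT"].T;c=s["tool_pos"]+M@g["c"];print("panel",Rp,c)
for nm,y,z in(("L",52,0),("R",-52,0),("bl",26,-45),("br",-26,-45),("tl",26,45),("tr",-26,45)):
    w=c+Rp@np.array([.005,y/1000,z/1000]);print(nm,pr(S,w,"S"),pr(D,w,"D"))
print("lampc",pr(S,[.573,-.107,.129],"S"))
sc=camera("scene");im=cv2.cvtColor(sc[190:360,140:280],cv2.COLOR_RGB2HSV);h,sa,v=cv2.split(im)
A=cv2.resize(sc[225:275,190:245,::-1],None,fx=11,fy=11,interpolation=cv2.INTER_CUBIC);cv2.imwrite("pics/z.png",A)
```

```text
panel [[ 0.0503  0.9984 -0.0259]
 [-0.9384  0.0562  0.341 ]
 [ 0.3419  0.0072  0.9397]] [ 0.5781 -0.2198  0.1679]
L [318. 232.] [652. 130.]
R [196. 174.] [604. 165.]
bl [279. 269.] [648. 168.]
br [220. 239.] [624. 186.]
tl [295. 163.] [633. 108.]
tr [232. 135.] [609. 125.]
lampc [348. 130.]
```

View pics/z.png

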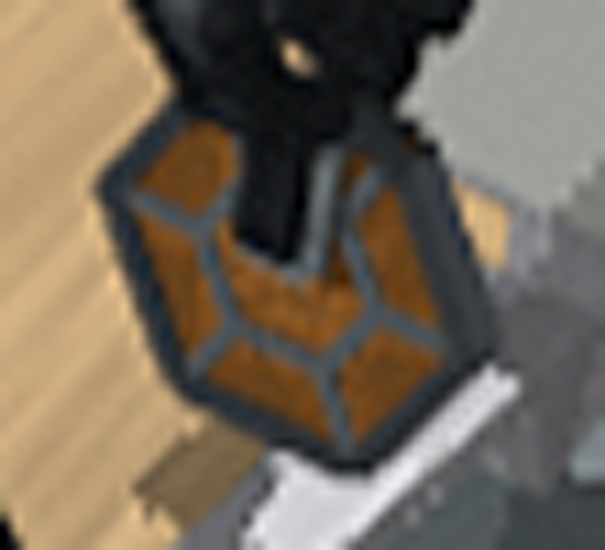

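Panel corners agree with the tool-based prediction to within about 2 pixels, so nothing slipped. The panel centre is 2 mm low. After trimming that, I'll let it settle and hand in.

>>> {"fn": "drive_tool", "kwargs": {
  "rows": [
    [1,0,-2,0],
    [0,0,0,0],
    [0,0,0,0],
    [0,0,0,0],
    [0,0,0,0]
  ]
}}

```text
time_s: 24.05
tool_pos: [0.579, -0.2175, 0.1739]
eef_rot: [0.174, 0.984, 0.025, -0.003]
contact_force: [0.3, 0.0, -1.6]
finger_gap: 0.0093
finger_force: 61.0
```

```bash
python3 -c "
from tgt import *
s=read_state();M=M_(s);print(s['tool_pos']+M@g['c'],abs(s['joint_vel']).max(),s['finger_force'],s['time_s'])
print(sign_off())"
```

```text
[ 0.5791 -0.219   0.1697] 0.001484102857864027 61.03206753730774 24.05
the job is handed in; nothing more can be done
None
```

The job is handed in at 24.05 s with the hexagonal panel held still by the gripper alone at the inspection spot, within a few mm of the estimated centre and, by the tool pose, within 1° of square and level; sign-off returned no verdict.

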